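# Hang the pastry cover on the retracting hook

### The job

Take the sprung hook by its red grip, pull it down and hook it into the wire loop on top of the clear pastry cover, feeling your way gently and without touching the cover with the gripper. Then, still holding the grip, ease the hook up until spring and cover balance, and only then let go, so that the hook neither jumps up nor drops; leave the cover hanging still and level from the hook, clear of its board. Leave the pastries and the other things on the counter where they are.

Things in the scene. Friction and masses are not known exactly. Their poses are not given: they have to be found in the camera images.
- hook: Sprung retracting hook of 7 mm steel wire under a 12 mm pull rod. It cannot turn: it slides up and down in the yellow trolley, and with it along the rail (hook's y). Origin: centre of the hook's curve, x away from the grip, z up. The shank comes down at y = -12.5 mm and the curve's underside is at z = -16, its inner bottom at z = -9 mm. The mouth opens upward, 18 mm wide.
- hook_tip (a point): Top of the hook's upturned point, at y = +13.5, z = +7.5 mm from the hook's origin: the point is on the +y side, so the hook enters a loop by moving towards +y. The mouth is free up to the red collar, 45 mm above the hook's origin.
- hook_seat (a point): Where the middle of a 6 mm bar lies when it rests in the hook, 6 mm under the hook's origin. The spring draws the hook up: 3.2 N at the top of its travel (where it starts), growing by 45 N per metre pulled down; travel 215 mm, friction about 0.15 N. The hook's own 0.25 kg is already counted in these pulls.
- hook_grip (a point): Centre of the red grip for pulling the hook: upright block 30 (x) by 16 (y) by 56 mm (z), fixed to the hook by a 10 mm arm that meets it at its top from +x. It lies 135 mm from the rod towards the robot (hook's -x), 28 mm above the hook's origin. Pinch it across its 16 mm (hook's y); nothing is above it. No lip: it holds by friction.
- balancer: Fixed steel gantry that carries the hook: a rail along its y axis, 440 mm above the counter, with the yellow trolley (50 mm), held by two 22 mm posts at x = +130, y = -240 and +240 mm. Origin on the counter under the middle of the rail; x away from the robot. The trolley runs 190 mm to each side and needs about 1 N to slide.
- cover: Clear pastry cover, 160 mm across, 67 mm high, standing in the board's ring with 2 to 4 mm of play. On top stands a lifting loop of 6 mm steel wire. Weight 0.44 to 0.80 kg, not known: on the hook it floats where the spring's pull equals it. Origin: centre of its lower rim; y is the direction through the loop (within 0.25 rad of the rail's).
- cover_top (a point): Centre of the cover's flat top. The loop (cover's xz plane) has a straight 16 mm top bar over this point, sloping at the ends to two legs, and a bottom bar; its opening is 34 mm wide and 32 mm high, the bars' centres 38 mm apart. Its stem slides stiffly (about 22 N), so the top bar stands anywhere from 44 to 72 mm above this point (see or feel), within 7 mm of the rail's line.
- board: Fixed wooden board 240 x 200 mm, 18 mm thick, with a low dark ring (inside 168 mm across, 7 mm high) in which the cover stands. Origin: centre of its underside.
- croissant: Small croissant, 90 mm long, 36 mm high, on the board under the cover
- bun: Round bun, 54 mm across, 36 mm high, on the board under the cover
- mug: white mug with a handle, 82 mm across, 90 mm high; a bystander. Origin: centre of its underside.
- syrup: amber syrup bottle with a black cap, 66 mm across, 210 mm high; a bystander. Origin: centre of its underside.
- sugar: glass jar with a steel lid, 72 mm across, 100 mm high; a bystander. Origin: centre of its underside.
- tamper: steel coffee tamper, 58 mm across, 83 mm high; a bystander. Origin: centre of its underside.
- cups: stack of paper cups, 85 mm across, 150 mm high; a bystander. Origin: centre of its underside.
- spoon: spoon, 150 mm long, lying on the counter; a bystander. Origin: on its axis, at the counter.
Things that resemble listed ones, but are neither listed nor needed, are in the scene too. What is shaped like the cover but blue, green or purple is not meant.

How it is judged:
By the outcome, as a careful person would: the job done as asked, in the order asked, and still so for the second after the job is handed in, with the robot touching nothing.
It also fails if it takes over 70 s, if anything falls off the work surface, if the arm or the gripper's body presses on something with over 40 N, if the wrist force passes 120 N, or if a joint passes its speed limit or range.

### The arm

A 7-joint arm with a two-finger parallel gripper is mounted at the origin on the work surface. World frame = base frame: x ahead of the robot, y to its left, z up, the work surface at z = 0. Lengths are in m, angles in rad, forces in N, time in s.
With the tool pointing down it reaches from about 0.35 to 0.9 m from the base axis. Payload 19.9 kg.
Tool frame: the origin (TCP) lies midway between the tips of the shut fingers; the grasp point (between the pads) lies 19 mm behind it; z points along the fingers, y is the line along which they close (so a half turn about z gives the same grasp; the last joint's range is limited). The gripper opens to 85 mm and grips with 20 to 120 N. Pads are 22 mm wide; open, the fingers measure 114 mm over their backs; the gripper's body (76 mm by 85 mm) begins 54 mm behind the grasp point. The pads swing forward as they close: fully open they stand 13 mm farther back than shut.
Start: joints at [1.27, 0.417, -0.01, 1.614, 0.005, 1.111, -0.053], TCP at [0.161, -0.604, 0.231] pointing down, gripper open.
Joint ranges: [-2.81, 2.81], [-0.39, 2.02], [-1.27, 1.25], [0.06, 2.57], [-1.19, 4.33], [0.19, 2], [-2.82, 2.82]. Speed limits (rad/s): [1.89, 1.89, 2.39, 2.39, 3.01, 3.01, 3.01].

### API

Orientations are given as a rotation vector (axis times angle).
In Python, from station import ctrl gives the robot as it stands.
- The arm moves only by the tool send_rows, never from a script. Its argument "rows" is a list of rows, each an object of numbers: "dx", "dy", "dz": the shift along the tool's x, y, z in mm; "rx", "ry", "rz": the turn, a rotation vector about the tool's x, y, z in degrees; "grip": the closure, from 0 (fully open) to 1 (shut). A call has 1 to 8 rows; each row shifts and turns the commanded pose from where the row before left it, along the tool's axes as they then stand; what a row does not reach is not made up. A row lasts 1/12 s, in which the tool goes at most 41.7 mm and 7.16 degrees, less where a joint would pass 70% of its speed; a pose out of reach is approached as far as the arm can. A call with a gripper value outside its range is refused whole. The fingers move at their own pace and stop on an object; "force" is the grip in N (left out, the last holds). Time passes only in rows, so rows that do not move let the fingers close. It gives the time, the measured TCP pose, the force, the opening and the grip force at its end, in the units of the state.
- ctrl.read_state(): the state, without advancing time (a new reading comes with each control period).
- ctrl.capture(name): name is "side" or "top"; returns (picture, depth): 420x560x3 uint8, blue, green, red; 420x560 float32, m along the optical axis (not along the pixel's ray), 0 where there is no reading.
- ctrl.camera_info(name): a dict with "K" (3x3 intrinsics, pixels), "T" (4x4, takes a point from camera to world coordinates). Camera axes: x right, y up, looking along -z (the intrinsics and any distortion apply to the point x, -y, -z); pixel columns grow to the right and rows downward; lengths in m; the calibration is good to about 2 mm. A picture is of the moment at which its call begins. camera_info takes no time and is no camera call.
- ctrl.hand_in(): hands the job in; it is judged then, once.
The state is a dict: "time": time; "joints": joint angles; "joint_vel": joint speeds; "effort": joint torques, N m; "tcp_pos": TCP position; "ee_rot": TCP orientation; "contact_force": force on the tool from outside, world axes, zero at the start; "moment": the same for the moment, N m; "width": finger opening in m; "grasp_force": force on a finger pad.
Only numpy, scipy, OpenCV 4.12 (cv2) and the standard library are available. Lean on these libraries where they do the work, as an engineer would, in place of code of your own. Each camera call takes 0.05 s, during which the arm holds its last target. There are 200 camera calls.

## Working session

There is one attempt and no reset: what is moved stays moved. The work goes in short steps, Python scripts to look and compute and a tool call to move; the robot and the scene stay as the last step left them, time stands still between calls to the robot, and variables do not carry over. Pictures are saved under pics/ and viewed, at most 10 in all, crops included, and the job is handed in when it is done.

Besides the shell and the picture viewer there is one more tool, called after "Request:" as a command line: name --argument value ..., lists and objects as JSON in quotes. send_rows: Moves the arm, as the interface text tells. Its arguments: {"type":"object","properties":{"rows":{"type":"array","items":{"type":"object","properties":{"dx":{"type":"number"},"dy":{"type":"number"},"dz":{"type":"number"},"rx":{"type":"number"},"ry":{"type":"number"},"rz":{"type":"number"},"grip":{"type":"number"}}}},"force":{"type":"number"}},"required":["rows"]}

```bash
ls; mkdir -p pics
cat > h.py <<'E'
import numpy as np, cv2
from station import ctrl
def cap(n):
    im,d=ctrl.capture(n); return im.copy(),d.copy()
def pts(n,d):
    c=ctrl.camera_info(n);K=np.array(c["K"]);T=np.array(c["T"])
    v,u=np.mgrid[:d.shape[0],:d.shape[1]]
    p=np.stack([(u-K[0,2])/K[0,0]*d,-(v-K[1,2])/K[1,1]*d,-d,np.ones_like(d)],-1)
    return (p@T.T)[...,:3]
def proj(n,P):
    c=ctrl.camera_info(n);K=np.array(c["K"]);T=np.linalg.inv(np.array(c["T"]))
    q=T@np.r_[P,1]; return K[0,0]*q[0]/-q[2]+K[0,2], -K[1,1]*q[1]/-q[2]+K[1,2]
def ray(n,u,v):
    c=ctrl.camera_info(n);K=np.array(c["K"]);T=np.array(c["T"])
    r=T[:3,:3]@np.array([(u-K[0,2])/K[0,0],-(v-K[1,2])/K[1,1],-1]); return T[:3,3],r/np.linalg.norm(r)
E
python3 - <<'E'
from h import *
for n in("side","top"):
    im,d=cap(n);cv2.imwrite(f"pics/{n}0.png",im);np.save(n+"0.npy",d);c=ctrl.camera_info(n);print(n,c)
print(ctrl.read_state())
E
```

```text
pics
side {'K': array([[476.40980482,   0.        , 276.13155665],
       [  0.        , 476.40980482, 213.16104664],
       [  0.        ,   0.        ,   1.        ]]), 'T': array([[ 0.99877642,  0.04061991, -0.02820792,  0.42889091],
       [-0.04901475,  0.73726305, -0.67382545, -1.02801639],
       [-0.00657407,  0.67438358,  0.73835193,  1.34447227],
       [ 0.        ,  0.        ,  0.        ,  1.        ]])}
top {'K': array([[420.41240361,   0.        , 285.92996862],
       [  0.        , 420.41240361, 208.12554399],
       [  0.        ,   0.        ,   1.        ]]), 'T': array([[ 1.96639640e-02,  9.94726755e-01, -1.00657893e-01,
         3.31992846e-01],
       [-9.99805945e-01,  1.94448961e-02, -3.15712754e-03,
         3.27143595e-02],
       [-1.18319696e-03,  1.00700442e-01,  9.94916087e-01,
         1.62972054e+00],
       [ 0.00000000e+00,  0.00000000e+00,  0.00000000e+00,
         1.00000000e+00]])}
{'time': 0.1, 'joints': array([ 1.2695239 ,  0.41788887, -0.01030756,  1.61409083,  0.00474641,
        1.11070552, -0.0530077 ]), 'joint_vel': array([ 2.40662526e-04,  1.13464260e-04,  1.57512510e-03, -2.80186076e-03,
        1.41700230e-03,  4.62493641e-05, -2.18736926e-03]), 'effort': array([ 3.77078250e-03, -8.65808272e+01,  6.81018177e-01, -4.35636377e+01,
        1.92006928e-02,  4.83180047e-03, -7.27832139e-05]), 'tcp_pos': array([ 0.16044234, -0.60374343,  0.23074841]), 'ee_rot': array([-3.11409511e+00, -4.06807626e-01,  4.09429314e-04]), 'contact_force': array([-0.23126155, -0.72573135, -0.18569782]), 'moment': array([-0.02044152, -0.00077941,  0.00867093]), 'grasp_force': 0.0, 'width': 0.08523359802714384}
```

View pics/side0.png

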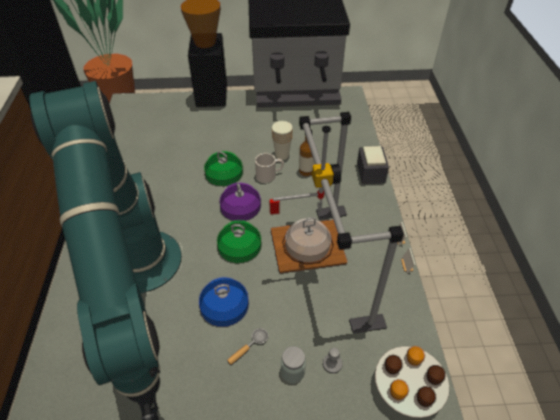

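View pics/top0.png

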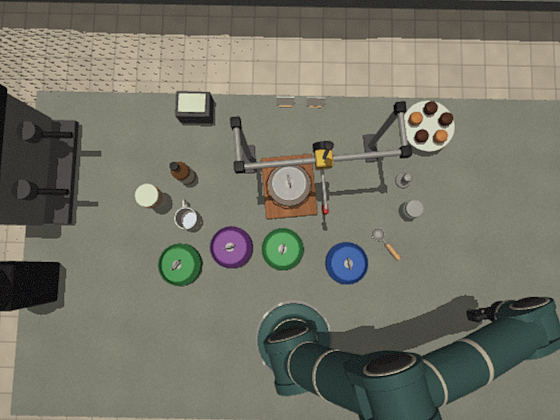

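The clear cover on the board (side 308,240; top 289,184) is the one meant. The look-alikes are the green covers (side 224,168 and 238,241), the purple one (240,201) and the blue one (224,301). The red grip is at side (274,205) and top (325,210); the red collar at (320,195) resembles it. I'll check this in a crop and measure.

Run:
```python
from h import *
P={}
for n in("side","top"):
    im=cv2.imread(f"pics/{n}0.png");d=np.load(n+"0.npy");p=P[n]=pts(n,d)
    hsv=cv2.cvtColor(im,cv2.COLOR_BGR2HSV)
    red=((hsv[...,0]<6)|(hsv[...,0]>174))&(hsv[...,1]>170)&(hsv[...,2]>70)
    k,l,s,c=cv2.connectedComponentsWithStats(red.astype(np.uint8))
    for i in range(1,k):
        if s[i,4]>6:
            q=p[l==i];print(n,'red',s[i],np.round(np.percentile(q,[5,50,95],axis=0),3).tolist())
    yel=(abs(hsv[...,0].astype(int)-25)<6)&(hsv[...,1]>180)&(hsv[...,2]>110)&(p[...,2]>.3)
    q=p[yel];print(n,'yel',len(q),np.round(np.percentile(q,[3,50,97],axis=0),3).tolist())
    # rail
    m=(p[...,2]>.425)&(p[...,2]<.47)&(p[...,0]>.4)&(hsv[...,1]<60)&(p[...,0]<.8)
    q=p[m];
    print(n,'rail',len(q),np.round(np.percentile(q,[1,50,99],axis=0),3).tolist())
    q=q[(abs(q[:,1]-np.median(q[:,1]))<.2)]
    f=np.polyfit(q[:,1],q[:,0],1);
    for _ in range(3):
        r=abs(np.polyval(f,q[:,1])-q[:,0]);q=q[r<.015];f=np.polyfit(q[:,1],q[:,0],1)
    print('rail x=',f,len(q),np.median(q[:,2]))
    # cover
    c0=(289,184) if n=="top" else (308,232)
    x,y=c0
    w=28;sub=p[y-w:y+w,x-w:x+w].reshape(-1,3);print('hist z',np.histogram(sub[:,2],bins=np.arange(0,.2,.01))[0])
a=cv2.resize(cv2.imread("pics/side0.png")[160:280,255:355],None,fx=4,fy=5,interpolation=2)
b=cv2.resize(cv2.imread("pics/top0.png")[140:240,250:350],None,fx=4,fy=6,interpolation=2)
cv2.imwrite("pics/c1.png",np.hstack([a,b]))
```

```text
side red [318 193   6   5  19] [[0.592, -0.08, 0.361], [0.595, -0.077, 0.371], [0.601, -0.074, 0.379]]
side red [270 200   9  14 101] [[0.453, -0.096, 0.325], [0.462, -0.092, 0.35], [0.474, -0.087, 0.368]]
side yel 193 [[0.574, -0.095, 0.458], [0.598, -0.074, 0.464], [0.62, -0.048, 0.47]]
side rail 1894 [[0.556, -0.32, 0.428], [0.628, -0.161, 0.448], [0.765, 0.191, 0.467]]
rail x= [-0.28968699  0.5890457 ] 181 0.4471080704547947
hist z [424 440 274  73  83 136 209 203 702  41   5  19  13   7   8  19   0   0
   0]
top red [323 205   5   9  23] [[0.448, -0.088, 0.361], [0.454, -0.079, 0.364], [0.469, -0.075, 0.368]]
top yel 1 [[0.589, -0.091, 0.464], [0.589, -0.091, 0.464], [0.589, -0.091, 0.464]]
top rail 1842 [[0.556, -0.311, 0.43], [0.612, -0.056, 0.447], [0.76, 0.199, 0.466]]
rail x= [-0.11267034  0.58696717] 744 0.4458794604090883
hist z [149 794 297  23  14 121 186 272 694  36   0   4   1   1   6  12   1   0
   0]
```

View pics/c1.png

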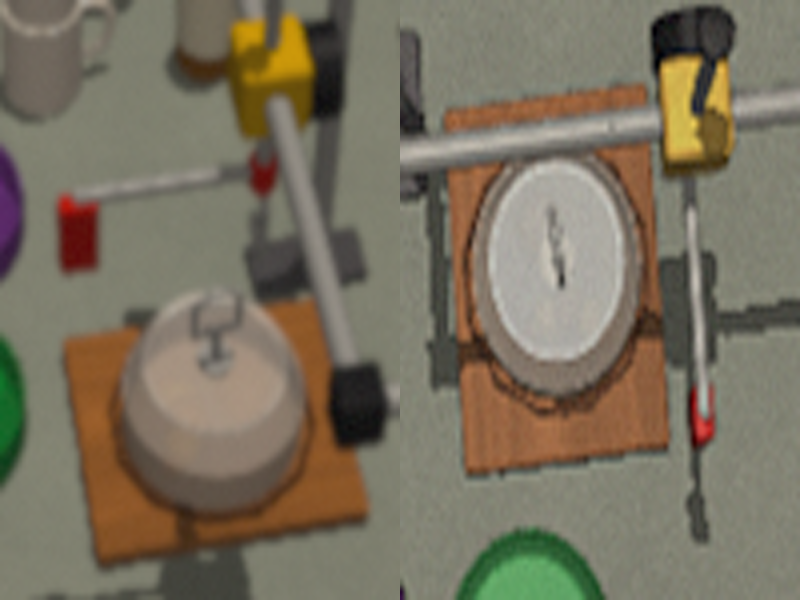

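The crop confirms the choice: the clear cover stands on the board, with the loop near side (309,225) and the stem at (309,232). The grip (side 274,207) is joined to the collar by the arm. Next I'll measure the loop and the rail.

Run:
```python
from h import *
for n in("side","top"):
    d=np.load(n+"0.npy");p=pts(n,d)
    x,y=(289,184) if n=="top" else (308,232)
    w=34;s=np.zeros(d.shape,bool);s[y-w:y+w,x-w:x+w]=1
    m=s&(p[...,2]>.098)&(p[...,2]<.175)
    v,u=np.nonzero(m)
    for z0 in(.098,.11,.12,.13,.14,.15):
        k=(p[m][:,2]>=z0)&(p[m][:,2]<z0+(.012 if z0<.11 else .01));q=p[m][k]
        if len(q):print(n,z0,len(q),np.round(q.min(0),3),np.round(q.max(0),3),'px',u[k].min(),u[k].max(),v[k].min(),v[k].max())
    t=s&(abs(p[...,2]-.085)<.006);cc=p[t];print('top face',len(cc),np.round(np.percentile(cc,[2,50,98],axis=0),3).tolist())
    # rail edges from depth mask inside span
    m=(p[...,2]>.435)&(p[...,2]<.458)&(p[...,1]>-.26)&(p[...,1]<.17)&(p[...,0]>.52)&(p[...,0]<.66)
    v,u=np.nonzero(m);q=p[m]
    l=cv2.fitLine(q[:,:2].astype(np.float32),cv2.DIST_HUBER,0,.003,.001).ravel();print(n,'rail dir',l,l[0]/l[1],len(q),np.median(q[:,2]))
# grip corners
for n in("side",):
    im=cv2.imread(f"pics/{n}0.png");d=np.load(n+"0.npy");p=pts(n,d)
    for v in range(198,216,2):print(v,[(int(im[v,u,2]),np.round(p[v,u],3).tolist()) for u in(271,274,277)])
```

```text
side 0.098 6 [0.582 0.022 0.098] [0.589 0.029 0.106] px 308 310 228 230
side 0.11 19 [0.564 0.023 0.11 ] [0.605 0.035 0.119] px 303 315 224 228
side 0.12 13 [0.563 0.02  0.12 ] [0.605 0.033 0.129] px 303 315 222 227
side 0.13 7 [0.563 0.016 0.131] [0.604 0.032 0.138] px 303 315 221 225
side 0.14 8 [0.563 0.018 0.142] [0.604 0.036 0.148] px 303 315 218 223
side 0.15 19 [0.562 0.019 0.15 ] [0.603 0.032 0.158] px 303 315 217 221
top face 752 [[0.528, -0.033, 0.08], [0.584, 0.019, 0.085], [0.644, 0.085, 0.09]]
side rail dir [ 0.10594661 -0.99437183  0.595572   -0.06740844] -0.10654627 864 0.44780190203738535
top 0.11 4 [0.577 0.032 0.117] [0.595 0.036 0.119] px 287 288 178 183
top 0.12 1 [0.561 0.024 0.129] [0.561 0.024 0.129] px 290 290 187 187
top 0.13 1 [0.56  0.028 0.131] [0.56  0.028 0.131] px 289 289 187 187
top 0.14 6 [0.562 0.024 0.142] [0.601 0.036 0.15 ] px 287 290 175 186
top 0.15 12 [0.565 0.028 0.151] [0.597 0.036 0.159] px 287 289 176 185
top face 771 [[0.525, -0.026, 0.079], [0.581, 0.031, 0.084], [0.639, 0.087, 0.09]]
top rail dir [ 0.11413936 -0.99346477  0.5934159  -0.0
[... 202 characters left out ...]
71]), (128, [0.471, -0.088, 0.37])]
202 [(149, [0.454, -0.09, 0.365]), (133, [0.462, -0.092, 0.366]), (121, [0.471, -0.094, 0.367])]
204 [(97, [0.454, -0.093, 0.359]), (95, [0.462, -0.089, 0.355]), (94, [0.471, -0.094, 0.359])]
206 [(94, [0.454, -0.092, 0.35]), (94, [0.462, -0.092, 0.35]), (93, [0.471, -0.09, 0.347])]
208 [(95, [0.453, -0.096, 0.346]), (94, [0.462, -0.091, 0.34]), (92, [0.471, -0.092, 0.341])]
210 [(94, [0.453, -0.094, 0.336]), (93, [0.462, -0.087, 0.328]), (92, [0.471, -0.091, 0.332])]
212 [(92, [0.453, -0.091, 0.324]), (94, [0.462, -0.089, 0.321]), (94, [0.471, -0.09, 0.322])]
214 [(103, [0.453, -0.092, 0.317]), (110, [0.462, -0.093, 0.316]), (113, [0.471, -0.091, 0.314])]
```

Request:
send_rows --rows '[{"dz":-33,"rz":4.25},{"dz":-33,"rz":4.25},{"dz":-33},{"dz":-33},{"dz":-33},{"dz":-30},{"dx":20,"dy":-28},{"dx":20,"dy":-28}]'

```text
validation failed for argument at $.ro...
```

Request:
send_rows --rows '[{"dx":20,"dy":-28},{"dx":20,"dy":-28},{"dx":20,"dy":-28},{"dx":20,"dy":-28},{"dx":20,"dy":-28},{"dx":20,"dy":-28},{"dx":20,"dy":-28},{"dx":20,"dy":-28}]'

```text
validation failed for argument at $.ro...
```

Request:
send_rows --rows '[{"dx":20,"dy":-28},{"dx":20,"dy":-28},{"dx":20,"dy":-28},{"dx":20,"dy":-28},{"dx":20,"dy":-28},{},{},{}]'

```text
validation failed for argument at $.ro...
```

```bash
cat >> h.py <<'E'
from scipy.spatial.transform import Rotation as Rn
def todo(target):
    s=ctrl.read_state();R=Rn.from_rotvec(s['ee_rot']).as_matrix()
    print('t',s['time'],'tcp',np.round(s['tcp_pos'],4),'x',np.round(R[:,0],3),'z',np.round(R[:,2],3),'F',np.round(s['contact_force'],2),'w',s['width'],'tool mm',np.round(1e3*R.T@(np.array(target)-s['tcp_pos']),1),'j',np.round(s['joints'],2))
E
python3 -c "
from h import *
todo([.461,-.084,.42])"
```

```text
t 0.1 tcp [ 0.1604 -0.6037  0.2307] x [ 0.966  0.257 -0.   ] z [-0.     0.001 -1.   ] F [-0.23 -0.73 -0.19] w 0.08523359802714384 tool mm [ 424.  -425.3 -188.9] j [ 1.27  0.42 -0.01  1.61  0.    1.11 -0.05]
```

Request:
send_rows --rows '[{"dx":0,"dy":0,"dz":-33,"rx":0,"ry":0,"rz":4.25,"grip":0},{"dx":0,"dy":0,"dz":-33,"rx":0,"ry":0,"rz":4.25,"grip":0},{"dx":0,"dy":0,"dz":-33,"rx":0,"ry":0,"rz":0,"grip":0},{"dx":0,"dy":0,"dz":-33,"rx":0,"ry":0,"rz":0,"grip":0},{"dx":0,"dy":0,"dz":-33,"rx":0,"ry":0,"rz":0,"grip":0},{"dx":0,"dy":0,"dz":-30,"rx":0,"ry":0,"rz":0,"grip":0},{"dx":20,"dy":-28,"dz":0,"rx":0,"ry":0,"rz":0,"grip":0},{"dx":20,"dy":-28,"dz":0,"rx":0,"ry":0,"rz":0,"grip":0}]'

```text
time: 0.77
tcp_pos: [0.1937, -0.5442, 0.427]
ee_rot: [3.135, 0.171, 0.0]
contact_force: [1.8, 0.1, -0.6]
width: 0.0857
grasp_force: 0.0
```

Request:
send_rows --rows '[{"dx":20,"dy":-28,"dz":0,"rx":0,"ry":0,"rz":0,"grip":0},{"dx":20,"dy":-28,"dz":0,"rx":0,"ry":0,"rz":0,"grip":0},{"dx":20,"dy":-28,"dz":0,"rx":0,"ry":0,"rz":0,"grip":0},{"dx":20,"dy":-28,"dz":0,"rx":0,"ry":0,"rz":0,"grip":0},{"dx":20,"dy":-28,"dz":0,"rx":0,"ry":0,"rz":0,"grip":0},{"dx":20,"dy":-28,"dz":0,"rx":0,"ry":0,"rz":0,"grip":0},{"dx":20,"dy":-28,"dz":0,"rx":0,"ry":0,"rz":0,"grip":0},{"dx":20,"dy":-28,"dz":0,"rx":0,"ry":0,"rz":0,"grip":0}]'

```text
time: 1.43
tcp_pos: [0.3286, -0.3018, 0.4261]
ee_rot: [-3.137, -0.175, 0.001]
contact_force: [0.5, -0.8, 0.4]
width: 0.0852
grasp_force: 0.0
```

Request:
send_rows --rows '[{"dx":20,"dy":-28,"dz":0,"rx":0,"ry":0,"rz":0,"grip":0},{"dx":20,"dy":-28,"dz":0,"rx":0,"ry":0,"rz":0,"grip":0},{"dx":20,"dy":-28,"dz":0,"rx":0,"ry":0,"rz":0,"grip":0},{"dx":20,"dy":-28,"dz":0,"rx":0,"ry":0,"rz":0,"grip":0},{"dx":20,"dy":-28,"dz":0,"rx":0,"ry":0,"rz":0,"grip":0},{"dx":20,"dy":-28,"dz":0,"rx":0,"ry":0,"rz":0,"grip":0},{"dx":0,"dy":0,"dz":0,"rx":0,"ry":0,"rz":0,"grip":0},{"dx":0,"dy":0,"dz":0,"rx":0,"ry":0,"rz":0,"grip":0}]'

```text
time: 2.1
tcp_pos: [0.4292, -0.1218, 0.4261]
ee_rot: [-3.136, -0.18, 0.001]
contact_force: [-0.2, -1.5, -0.8]
width: 0.0853
grasp_force: 0.0
```

```bash
python3 -c "
from h import *
todo([.461,-.084,.42])
im,d=cap('side');cv2.imwrite('pics/s2.png',cv2.resize(im[90:290,190:400],None,fx=3,fy=3))"
```

```text
t 2.1 tcp [ 0.4292 -0.1218  0.4261] x [ 0.993  0.114 -0.   ] z [-0.  0. -1.] F [-0.23 -1.47 -0.79] w 0.08526159270172992 tool mm [ 35.9 -33.9   6.1] j [ 0.7  -0.03 -0.48  1.72 -0.01  1.45 -1.23]
```

View pics/s2.png

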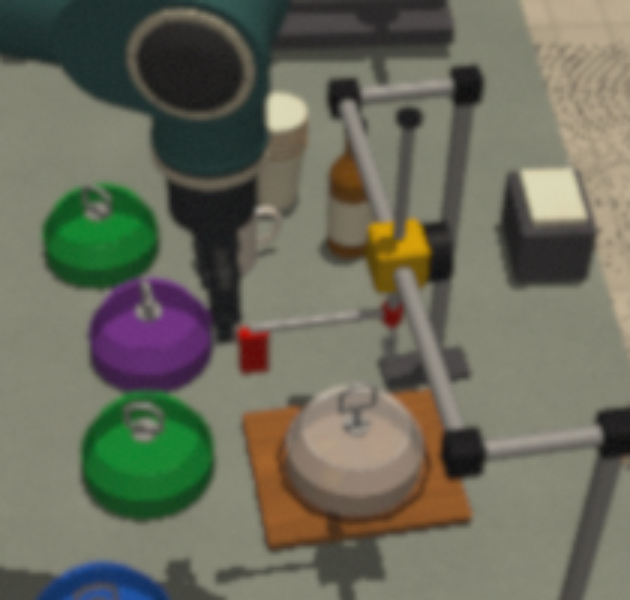

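The picture shows the open fingers just short of the grip (crop 252,350) with nothing in the way. I'll centre over the grip and go down.

Request:
send_rows --rows '[{"dx":18,"dy":-17,"dz":0,"rx":0,"ry":0,"rz":0,"grip":0},{"dx":18,"dy":-17,"dz":0,"rx":0,"ry":0,"rz":0,"grip":0},{"dx":0,"dy":0,"dz":0,"rx":0,"ry":0,"rz":0,"grip":0},{"dx":0,"dy":0,"dz":26,"rx":0,"ry":0,"rz":0,"grip":0},{"dx":0,"dy":0,"dz":26,"rx":0,"ry":0,"rz":0,"grip":0},{"dx":0,"dy":0,"dz":20,"rx":0,"ry":0,"rz":0,"grip":0},{"dx":0,"dy":0,"dz":0,"rx":0,"ry":0,"rz":0,"grip":0},{"dx":0,"dy":0,"dz":0,"rx":0,"ry":0,"rz":0,"grip":0}]'

```text
time: 2.82
tcp_pos: [0.4603, -0.0863, 0.3543]
ee_rot: [-3.136, -0.173, 0.002]
contact_force: [0.7, -0.2, 0.5]
width: 0.0854
grasp_force: 0.0
```

```bash
python3 -c "
from h import *
todo([.461,-.084,.322])
im,d=cap('top');
im2,d=cap('side');a=cv2.resize(im[170:240,280:350],(400,400));b=cv2.resize(im2[160:240,230:310],(400,400));cv2.imwrite('pics/t3.png',np.hstack([a,b]))"
```

```text
t 2.8167 tcp [ 0.4603 -0.0863  0.3543] x [ 0.994  0.11  -0.001] z [-0.001  0.    -1.   ] F [ 0.67 -0.18  0.55] w 0.08542855347536633 tool mm [ 1.  -2.2 32.3] j [ 0.64  0.05 -0.54  1.8   0.03  1.3  -1.37]
```

View pics/t3.png

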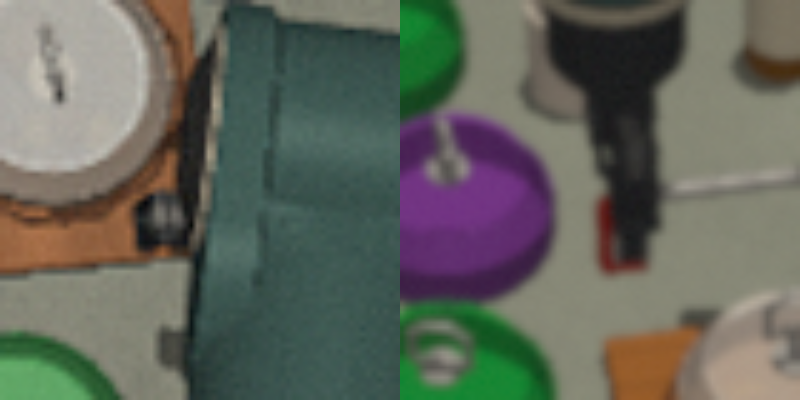

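The finger stands in front of the red grip (crop 630 against about 625), inside its 30 mm width. I'll go down the rest and close.

Request:
send_rows --rows '[{"dx":-2,"dy":-2,"dz":16,"rx":0,"ry":0,"rz":0,"grip":0},{"dx":0,"dy":0,"dz":14,"rx":0,"ry":0,"rz":0,"grip":0},{"dx":0,"dy":0,"dz":0,"rx":0,"ry":0,"rz":0,"grip":0},{"dx":0,"dy":0,"dz":0,"rx":0,"ry":0,"rz":0,"grip":0.5},{"dx":0,"dy":0,"dz":0,"rx":0,"ry":0,"rz":0,"grip":0.65},{"dx":0,"dy":0,"dz":0,"rx":0,"ry":0,"rz":0,"grip":0.65},{"dx":0,"dy":0,"dz":0,"rx":0,"ry":0,"rz":0,"grip":0.65},{"dx":0,"dy":0,"dz":0,"rx":0,"ry":0,"rz":0,"grip":0.65}]' --force 25

```text
time: 3.58
tcp_pos: [0.4587, -0.0837, 0.3248]
ee_rot: [3.137, 0.175, 0.001]
contact_force: [0.2, -0.0, 0.1]
width: 0.0302
grasp_force: 0.0
```

Request:
send_rows --rows '[{"dx":0,"dy":0,"dz":0,"rx":0,"ry":0,"rz":0,"grip":0.75},{"dx":0,"dy":0,"dz":0,"rx":0,"ry":0,"rz":0,"grip":0.85},{"dx":0,"dy":0,"dz":0,"rx":0,"ry":0,"rz":0,"grip":1},{"dx":0,"dy":0,"dz":0,"rx":0,"ry":0,"rz":0,"grip":1},{"dx":0,"dy":0,"dz":0,"rx":0,"ry":0,"rz":0,"grip":1},{"dx":0,"dy":0,"dz":0,"rx":0,"ry":0,"rz":0,"grip":1}]' --force 80

```text
time: 4.08
tcp_pos: [0.4587, -0.0837, 0.3245]
ee_rot: [3.137, 0.175, 0.001]
contact_force: [1.3, -0.7, 2.9]
width: 0.0149
grasp_force: 77.8
```

```bash
python3 -c "
from h import *
todo([.461,-.084,.322])"
```

```text
t 4.0833 tcp [ 0.4587 -0.0837  0.3245] x [0.994 0.111 0.   ] z [ 0. -0. -1.] F [ 1.3  -0.71  2.86] w 0.014877740975438732 tool mm [2.3 0.6 2.5] j [ 0.63  0.07 -0.54  1.85  0.04  1.23 -1.38]
```

Request:
send_rows --rows '[{"dx":0,"dy":0,"dz":8,"rx":0,"ry":0,"rz":0,"grip":1},{"dx":0,"dy":0,"dz":14,"rx":0,"ry":0,"rz":0,"grip":1},{"dx":0,"dy":0,"dz":14,"rx":0,"ry":0,"rz":0,"grip":1},{"dx":0,"dy":0,"dz":14,"rx":0,"ry":0,"rz":0,"grip":1},{"dx":0,"dy":0,"dz":14,"rx":0,"ry":0,"rz":0,"grip":1},{"dx":0,"dy":0,"dz":14,"rx":0,"ry":0,"rz":0,"grip":1},{"dx":0,"dy":0,"dz":14,"rx":0,"ry":0,"rz":0,"grip":1},{"dx":0,"dy":0,"dz":8,"rx":0,"ry":0,"rz":0,"grip":1}]'

```text
time: 4.75
tcp_pos: [0.4588, -0.0836, 0.2235]
ee_rot: [-3.137, -0.175, -0.001]
contact_force: [3.6, 0.2, 8.4]
width: 0.015
grasp_force: 78.4
```

Request:
send_rows --rows '[{"dx":0,"dy":0,"dz":14,"rx":0,"ry":0,"rz":0,"grip":1},{"dx":0,"dy":0,"dz":14,"rx":0,"ry":0,"rz":0,"grip":1},{"dx":0,"dy":0,"dz":14,"rx":0,"ry":0,"rz":0,"grip":1},{"dx":0,"dy":0,"dz":14,"rx":0,"ry":0,"rz":0,"grip":1},{"dx":0,"dy":0,"dz":14,"rx":0,"ry":0,"rz":0,"grip":1},{"dx":0,"dy":0,"dz":4,"rx":0,"ry":0,"rz":0,"grip":1},{"dx":0,"dy":0,"dz":0,"rx":0,"ry":0,"rz":0,"grip":1},{"dx":0,"dy":0,"dz":0,"rx":0,"ry":0,"rz":0,"grip":1}]'

```text
time: 5.42
tcp_pos: [0.4595, -0.0836, 0.1506]
ee_rot: [-3.137, -0.175, -0.003]
contact_force: [2.4, 0.1, 10.9]
width: 0.0153
grasp_force: 78.9
```

```bash
python3 -c "
from h import *
todo([.4587,-.0837,.1505])
im,d=cap('side');p=pts('side',d)
cv2.imwrite('pics/s4.png',cv2.resize(im[180:270,255:355],(800,600),interpolation=2))
hsv=cv2.cvtColor(im,cv2.COLOR_BGR2HSV)
red=((hsv[...,0]<6)|(hsv[...,0]>174))&(hsv[...,1]>150)&(hsv[...,2]>60)
k,l,s,c=cv2.connectedComponentsWithStats(red.astype(np.uint8))
for i in range(1,k):
  if s[i,4]>4: print(s[i],np.round(np.percentile(p[l==i],[5,50,95],axis=0),3).tolist())
"
```

```text
t 5.4167 tcp [ 0.4595 -0.0836  0.1506] x [0.994 0.111 0.002] z [ 0.002  0.    -1.   ] F [ 2.35  0.14 10.9 ] w 0.015301636929800433 tool mm [-0.8  0.1  0.1] j [ 0.58  0.28 -0.53  2.06  0.19  0.85 -1.52]
[315 232   5   5  18] [[0.59, -0.081, 0.193], [0.596, -0.077, 0.201], [0.602, -0.072, 0.206]]
```

View pics/s4.png

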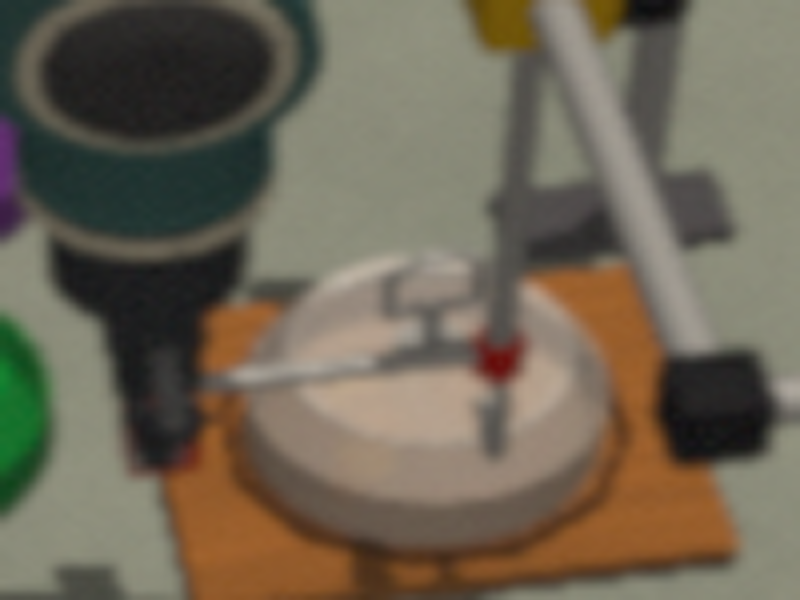

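The hook (crop 490,440 → full picture 316,246) stands on the near side of the cover. The loop's top bar is at crop (435,268) and its bottom bar at (432,310). I'll check the predicted heights.

```bash
python3 -c "
from h import *
for n,P in dict(hookbottom=[.594,-.068,.123],collar=[.594,-.070,.139+.05],top=[.583,.029,.154],bot=[.583,.029,.116],ctop=[.583,.03,.085]).items(): print(n,np.round(proj('side',np.array(P)),1),np.round(proj('top',np.array(P)),1))
im,d=cap('side')
g=cv2.cvtColor(im,6)
print(g[212:236,304:316])
print('hook');print(g[236:252,311:321])
im,d=cap('top');g=cv2.cvtColor(im,6);print(g[172:192,282:294])
"
```

```text
hookbottom [314.7 246.7] [315.6 178.6]
collar [315.9 234.1] [317.5 175.4]
top [309.  218.3] [288.9 179.7]
bot [308.5 225.7] [288.8 181.4]
ctop [308.  231.4] [288.5 182.8]
[[138 138 137 137 137 136 135 135 134 135 132 120]
 [139 138 137 136 135 135 135 136 135 135 133 130]
 [139 138 138 137 136 135 136 135 135 135 135 130]
 [138 137 139 137 136 136 136 136 136 137 136 133]
 [138 139 140 140 139 139 136 136 135 135 136 133]
 [145 142 141 142 147 147 144 138 134 134 136 133]
 [158 155 146 144 150 154 152 145 138 132 129 123]
 [164 154 143 139 148 152 155 158 153 136 117 110]
 [140 133 131 139 150 155 158 162 158 141 111 101]
 [114 121 130 139 142 144 144 145 142 129 104  97]
 [109 127 138 142 143 142 142 142 138 124 100  94]
 [112 133 141 141 142 142 140 138 134 122  98  97]
 [114 132 135 133 134 131 127 124 120 112 102  99]
 [112 126 121 116 118 114 108 109 112 113 116 107]
 [108 117 111 104  98  98 109 121 126 129 132 119]
 [117 125 124 114  94  97 120 139 146 145 138 121]
 [143 149 145 128 100 102 129 151 154 152 139 114]
 [158 158 154 132 102 103 128 147 151 144 129  97]
 [158 155 1
[... 1310 characters left out ...]
178 179 141 166 148 146 170 172 174]
 [168 173 172 173 180 143 154 148 162 181 175 172]
 [173 171 173 176 193 163 130 126 167 193 183 174]
 [172 173 170 187 200 178 143 146 176 186 186 177]
 [169 171 172 187 194 187 144 139 145 172 191 178]
 [169 167 173 187 194 182 127 109 114 165 192 178]
 [170 167 170 184 195 192 154 119 101 161 187 172]
 [173 174 174 183 191 198 184 139  90 162 172 167]
 [174 173 172 175 180 194 200 135  49 146 184 170]
 [176 171 174 174 176 181 187 139  78 147 176 168]
 [170 176 174 174 172 175 174 165 153 167 170 170]
 [170 173 171 174 173 175 171 171 173 175 174 173]
 [176 175 172 176 176 178 173 171 175 173 173 175]
 [177 175 175 179 179 176 175 174 170 173 171 172]]
```

Predicted and seen pixels agree within about 1 px, so the hook is at loop mid-height. I'll advance along the rail (tool −y).

Request:
send_rows --rows '[{"dx":0,"dy":-5,"dz":0,"rx":0,"ry":0,"rz":0,"grip":1},{"dx":0,"dy":-10,"dz":0,"rx":0,"ry":0,"rz":0,"grip":1},{"dx":0,"dy":-10,"dz":0,"rx":0,"ry":0,"rz":0,"grip":1},{"dx":0,"dy":-10,"dz":0,"rx":0,"ry":0,"rz":0,"grip":1},{"dx":0,"dy":-10,"dz":0,"rx":0,"ry":0,"rz":0,"grip":1},{"dx":0,"dy":-10,"dz":0,"rx":0,"ry":0,"rz":0,"grip":1},{"dx":0,"dy":-5,"dz":0,"rx":0,"ry":0,"rz":0,"grip":1},{"dx":0,"dy":0,"dz":0,"rx":0,"ry":0,"rz":0,"grip":1}]'

```text
time: 6.23
tcp_pos: [0.4527, -0.0228, 0.151]
ee_rot: [-3.136, -0.177, -0.003]
contact_force: [1.4, 0.9, 10.7]
width: 0.0151
grasp_force: 78.9
```

Request:
send_rows --rows '[{"dx":0,"dy":-3,"dz":0,"rx":0,"ry":0,"rz":0,"grip":1},{"dx":0,"dy":-3,"dz":0,"rx":0,"ry":0,"rz":0,"grip":1},{"dx":0,"dy":0,"dz":0,"rx":0,"ry":0,"rz":0,"grip":1},{"dx":0,"dy":0,"dz":0,"rx":0,"ry":0,"rz":0,"grip":1}]'

```text
time: 6.57
tcp_pos: [0.4521, -0.0177, 0.1509]
ee_rot: [3.137, 0.176, 0.003]
contact_force: [2.5, 0.3, 11.1]
width: 0.0152
grasp_force: 78.9
```

```bash
python3 -c "
from h import *
todo([.459-.011,-.0837+.0975,.1505])
im,d=cap('side')
im2,d=cap('top')
a=cv2.resize(im[190:250,285:335],(400,480),interpolation=2);b=cv2.resize(im2[155:205,270:310],(400,480),interpolation=2)
cv2.imwrite('pics/s5.png',np.hstack([a,b]))
"
```

```text
t 6.5667 tcp [ 0.4521 -0.0177  0.1509] x [0.994 0.112 0.002] z [ 0.002  0.    -1.   ] F [ 2.46  0.35 11.15] w 0.015169361976133548 tool mm [ -0.6 -31.8   0.4] j [ 0.47  0.26 -0.57  2.09  0.18  0.84 -1.66]
```

View pics/s5.png

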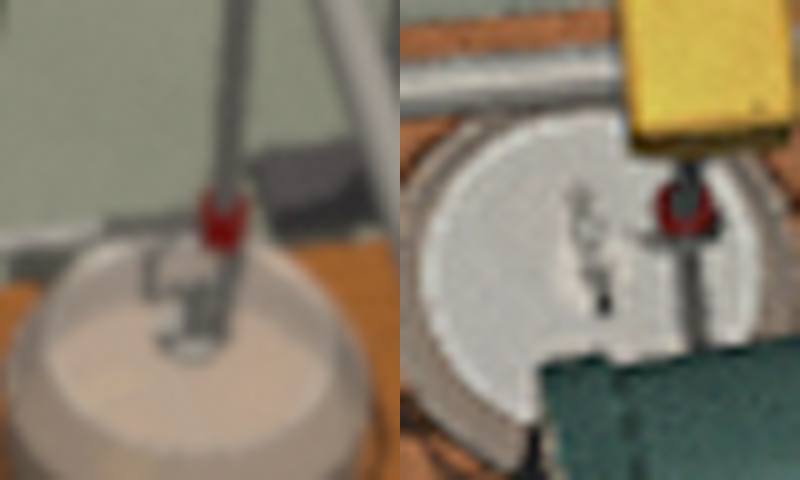

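The hook's point (top crop 645,235) is about 19 mm short of the loop line (590,245), and the hook lies about 3 mm off loop centre, well inside the 34 mm opening. I'll continue slowly and watch the force.

Request:
send_rows --rows '[{"dx":0,"dy":-3,"dz":0,"rx":0,"ry":0,"rz":0,"grip":1},{"dx":0,"dy":-3,"dz":0,"rx":0,"ry":0,"rz":0,"grip":1},{"dx":0,"dy":-3,"dz":0,"rx":0,"ry":0,"rz":0,"grip":1},{"dx":0,"dy":-2,"dz":0,"rx":0,"ry":0,"rz":0,"grip":1}]'

```text
time: 7.0
tcp_pos: [0.4509, -0.0069, 0.1509]
ee_rot: [3.137, 0.175, 0.003]
contact_force: [1.4, -0.1, 11.2]
width: 0.0157
grasp_force: 78.8
```

Request:
send_rows --rows '[{"dx":0,"dy":-2,"dz":0,"rx":0,"ry":0,"rz":0,"grip":1},{"dx":0,"dy":-2,"dz":0,"rx":0,"ry":0,"rz":0,"grip":1},{"dx":0,"dy":-2,"dz":0,"rx":0,"ry":0,"rz":0,"grip":1}]'

```text
time: 7.25
tcp_pos: [0.4502, -0.001, 0.1509]
ee_rot: [3.137, 0.175, 0.003]
contact_force: [1.5, -1.5, 10.3]
width: 0.015
grasp_force: 78.9
```

Request:
send_rows --rows '[{"dx":0,"dy":-2,"dz":0,"rx":0,"ry":0,"rz":0,"grip":1},{"dx":0,"dy":-2,"dz":0,"rx":0,"ry":0,"rz":0,"grip":1},{"dx":0,"dy":-2,"dz":0,"rx":0,"ry":0,"rz":0,"grip":1}]'

```text
time: 7.5
tcp_pos: [0.4495, 0.0049, 0.1509]
ee_rot: [3.137, 0.175, 0.003]
contact_force: [1.7, -1.4, 11.2]
width: 0.0152
grasp_force: 78.9
```

```bash
cat > look.py <<'E'
from h import *
import sys
todo([.459-.011,-.0837+.0975,.1505])
im,d=cap('side')
im2,d2=cap('top');p=pts('top',d2);q=p[150:215,255:320].reshape(-1,3);q=q[abs(q[:,2]-.085)<.007];print('ctop',len(q),np.round(np.percentile(q,[2,50,98],axis=0),4).tolist())
a=cv2.resize(im[190:250,285:335],(400,480),interpolation=2);b=cv2.resize(im2[155:205,270:310],(400,480),interpolation=2)
cv2.imwrite(f'pics/{sys.argv[1]}.png',np.hstack([a,b]))
E
python3 look.py s6
```

```text
t 7.5 tcp [0.4495 0.0049 0.1509] x [0.994 0.111 0.002] z [ 0.002  0.    -1.   ] F [ 1.66 -1.38 11.24] w 0.015208247579397463 tool mm [-0.5 -9.   0.4] j [ 0.44  0.25 -0.58  2.1   0.19  0.84 -1.71]
ctop 520 [[0.545, -0.0276, 0.0789], [0.5853, 0.0462, 0.0841], [0.6308, 0.0881, 0.0908]]
```

View pics/s6.png

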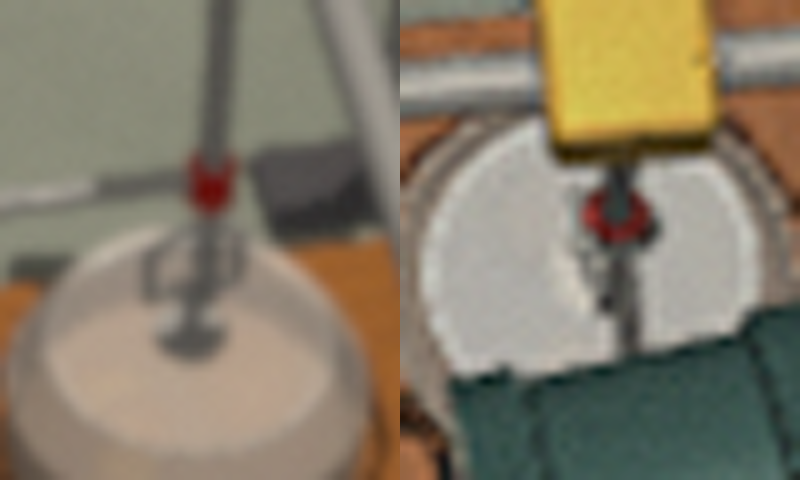

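The loop is unmoved (bar end still at top crop 603,300), and the hook is entering it (side crop 205,270). 9 mm to go.

Request:
send_rows --rows '[{"dx":0,"dy":-2,"dz":0,"rx":0,"ry":0,"rz":0,"grip":1},{"dx":0,"dy":-2,"dz":0,"rx":0,"ry":0,"rz":0,"grip":1},{"dx":0,"dy":-2,"dz":0,"rx":0,"ry":0,"rz":0,"grip":1}]'

```text
time: 7.85
tcp_pos: [0.4489, 0.0109, 0.1509]
ee_rot: [3.137, 0.175, 0.003]
contact_force: [2.8, -0.6, 10.6]
width: 0.0149
grasp_force: 78.9
```

Request:
send_rows --rows '[{"dx":0,"dy":-2,"dz":0,"rx":0,"ry":0,"rz":0,"grip":1},{"dx":0,"dy":-1.5,"dz":0,"rx":0,"ry":0,"rz":0,"grip":1},{"dx":0,"dy":0,"dz":0,"rx":0,"ry":0,"rz":0,"grip":1},{"dx":0,"dy":0,"dz":0,"rx":0,"ry":0,"rz":0,"grip":1}]'

```text
time: 8.18
tcp_pos: [0.4484, 0.0145, 0.1509]
ee_rot: [-3.137, -0.175, -0.003]
contact_force: [2.0, 0.4, 11.9]
width: 0.0148
grasp_force: 78.9
```

```bash
python3 look.py s7
```

```text
t 8.1833 tcp [0.4484 0.0145 0.1509] x [0.994 0.111 0.002] z [ 0.002  0.    -1.   ] F [ 1.96  0.45 11.87] w 0.014840776866566374 tool mm [-0.5  0.7  0.4] j [ 0.42  0.25 -0.59  2.1   0.19  0.84 -1.73]
ctop 527 [[0.5445, -0.0275, 0.0784], [0.5856, 0.0432, 0.0838], [0.6264, 0.0877, 0.0904]]
```

View pics/s7.png

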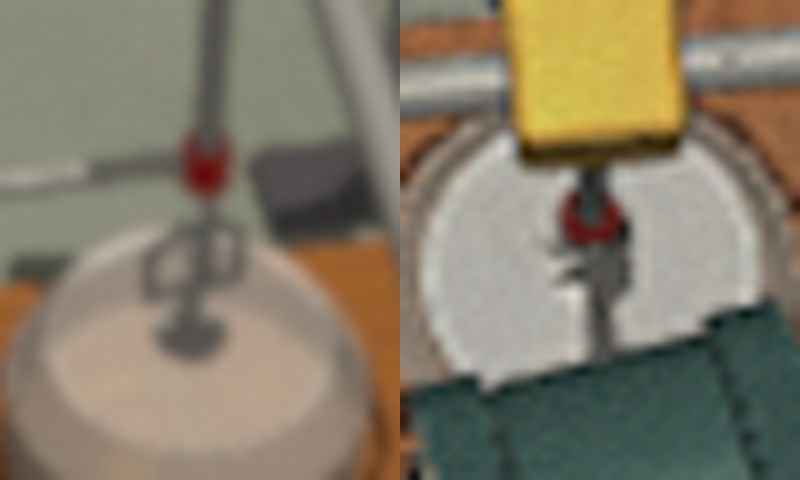

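The hook's point now shows beyond the loop (top crop 550,240), with the shank on the near side. I'll ease up. The load should come on after about 20 mm; a load after about 5 mm would mean the point is under the bar.

Request:
send_rows --rows '[{"dx":0,"dy":0,"dz":-2,"rx":0,"ry":0,"rz":0,"grip":1},{"dx":0,"dy":0,"dz":-3,"rx":0,"ry":0,"rz":0,"grip":1},{"dx":0,"dy":0,"dz":-3,"rx":0,"ry":0,"rz":0,"grip":1},{"dx":0,"dy":0,"dz":-2,"rx":0,"ry":0,"rz":0,"grip":1},{"dx":0,"dy":0,"dz":0,"rx":0,"ry":0,"rz":0,"grip":1},{"dx":0,"dy":0,"dz":0,"rx":0,"ry":0,"rz":0,"grip":1}]'

```text
time: 8.78
tcp_pos: [0.4484, 0.0144, 0.161]
ee_rot: [-3.137, -0.175, -0.003]
contact_force: [1.2, -0.6, 10.5]
width: 0.0149
grasp_force: 78.8
```

Request:
send_rows --rows '[{"dx":0,"dy":0,"dz":-2,"rx":0,"ry":0,"rz":0,"grip":1},{"dx":0,"dy":0,"dz":-2,"rx":0,"ry":0,"rz":0,"grip":1},{"dx":0,"dy":0,"dz":-2,"rx":0,"ry":0,"rz":0,"grip":1},{"dx":0,"dy":0,"dz":0,"rx":0,"ry":0,"rz":0,"grip":1},{"dx":0,"dy":0,"dz":0,"rx":0,"ry":0,"rz":0,"grip":1}]'

```text
time: 9.2
tcp_pos: [0.4484, 0.0144, 0.167]
ee_rot: [-3.137, -0.175, -0.003]
contact_force: [1.5, 0.6, 10.2]
width: 0.0154
grasp_force: 78.8
```

Request:
send_rows --rows '[{"dx":0,"dy":0,"dz":-2,"rx":0,"ry":0,"rz":0,"grip":1},{"dx":0,"dy":0,"dz":-2,"rx":0,"ry":0,"rz":0,"grip":1},{"dx":0,"dy":0,"dz":-2,"rx":0,"ry":0,"rz":0,"grip":1},{"dx":0,"dy":0,"dz":0,"rx":0,"ry":0,"rz":0,"grip":1},{"dx":0,"dy":0,"dz":0,"rx":0,"ry":0,"rz":0,"grip":1}]'

```text
time: 9.62
tcp_pos: [0.4483, 0.0144, 0.1729]
ee_rot: [3.137, 0.175, 0.003]
contact_force: [0.7, 0.3, 10.1]
width: 0.0149
grasp_force: 78.7
```

Request:
send_rows --rows '[{"dx":0,"dy":0,"dz":-2,"rx":0,"ry":0,"rz":0,"grip":1},{"dx":0,"dy":0,"dz":-1,"rx":0,"ry":0,"rz":0,"grip":1},{"dx":0,"dy":0,"dz":-1,"rx":0,"ry":0,"rz":0,"grip":1},{"dx":0,"dy":0,"dz":0,"rx":0,"ry":0,"rz":0,"grip":1},{"dx":0,"dy":0,"dz":0,"rx":0,"ry":0,"rz":0,"grip":1}]'

```text
time: 10.03
tcp_pos: [0.4478, 0.0143, 0.1764]
ee_rot: [-3.137, -0.175, -0.001]
contact_force: [2.0, 1.7, 5.5]
width: 0.0152
grasp_force: 78.0
```

Request:
send_rows --rows '[{"dx":0,"dy":0,"dz":-2,"rx":0,"ry":0,"rz":0,"grip":1},{"dx":0,"dy":0,"dz":-1,"rx":0,"ry":0,"rz":0,"grip":1},{"dx":0,"dy":0,"dz":-1,"rx":0,"ry":0,"rz":0,"grip":1},{"dx":0,"dy":0,"dz":0,"rx":0,"ry":0,"rz":0,"grip":1},{"dx":0,"dy":0,"dz":0,"rx":0,"ry":0,"rz":0,"grip":1}]'

```text
time: 10.45
tcp_pos: [0.4476, 0.0143, 0.1803]
ee_rot: [-3.137, -0.175, -0.0]
contact_force: [1.0, 1.2, 3.5]
width: 0.0149
grasp_force: 77.9
```

```bash
python3 look.py s8; python3 -c "
import cv2;im=cv2.cvtColor(cv2.imread('pics/s8.png'),6);print(0)"
```

```text
t 10.45 tcp [0.4476 0.0143 0.1803] x [0.994 0.111 0.   ] z [ 0.  0. -1.] F [1.02 1.17 3.51] w 0.014882439004214492 tool mm [ 0.3  0.5 29.8] j [ 0.44  0.21 -0.6   2.07  0.15  0.9  -1.7 ]
ctop 433 [[0.5511, -0.0288, 0.0795], [0.586, 0.046, 0.0883], [0.6332, 0.093, 0.0918]]
0
```

The load came on at about 23 mm, so the bar is seated: Fz is 3.5 N against 9.7 N of spring. I'll ease up towards balance.

Request:
send_rows --rows '[{"dx":0,"dy":0,"dz":-1,"rx":0,"ry":0,"rz":0,"grip":1},{"dx":0,"dy":0,"dz":-2,"rx":0,"ry":0,"rz":0,"grip":1},{"dx":0,"dy":0,"dz":-2,"rx":0,"ry":0,"rz":0,"grip":1},{"dx":0,"dy":0,"dz":-3,"rx":0,"ry":0,"rz":0,"grip":1},{"dx":0,"dy":0,"dz":-3,"rx":0,"ry":0,"rz":0,"grip":1},{"dx":0,"dy":0,"dz":-3,"rx":0,"ry":0,"rz":0,"grip":1},{"dx":0,"dy":0,"dz":-3,"rx":0,"ry":0,"rz":0,"grip":1},{"dx":0,"dy":0,"dz":-3,"rx":0,"ry":0,"rz":0,"grip":1}]'

```text
time: 11.22
tcp_pos: [0.4475, 0.0142, 0.2006]
ee_rot: [-3.137, -0.175, 0.0]
contact_force: [1.7, 1.4, 2.4]
width: 0.015
grasp_force: 77.8
```

Request:
send_rows --rows '[{"dx":0,"dy":0,"dz":-3,"rx":0,"ry":0,"rz":0,"grip":1},{"dx":0,"dy":0,"dz":-3,"rx":0,"ry":0,"rz":0,"grip":1},{"dx":0,"dy":0,"dz":-3,"rx":0,"ry":0,"rz":0,"grip":1},{"dx":0,"dy":0,"dz":-3,"rx":0,"ry":0,"rz":0,"grip":1},{"dx":0,"dy":0,"dz":-3,"rx":0,"ry":0,"rz":0,"grip":1},{"dx":0,"dy":0,"dz":-2,"rx":0,"ry":0,"rz":0,"grip":1},{"dx":0,"dy":0,"dz":-2,"rx":0,"ry":0,"rz":0,"grip":1},{"dx":0,"dy":0,"dz":-1,"rx":0,"ry":0,"rz":0,"grip":1}]'

```text
time: 11.88
tcp_pos: [0.4476, 0.0142, 0.2205]
ee_rot: [-3.137, -0.175, -0.0]
contact_force: [0.6, 0.8, 2.8]
width: 0.0154
grasp_force: 77.8
```

Request:
send_rows --rows '[{"dx":0,"dy":0,"dz":0,"rx":0,"ry":0,"rz":0,"grip":1},{"dx":0,"dy":0,"dz":0,"rx":0,"ry":0,"rz":0,"grip":1},{"dx":0,"dy":0,"dz":0,"rx":0,"ry":0,"rz":0,"grip":1},{"dx":0,"dy":0,"dz":0,"rx":0,"ry":0,"rz":0,"grip":1},{"dx":0,"dy":0,"dz":0,"rx":0,"ry":0,"rz":0,"grip":1},{"dx":0,"dy":0,"dz":0,"rx":0,"ry":0,"rz":0,"grip":1}]'

```text
time: 12.38
tcp_pos: [0.4476, 0.0143, 0.2202]
ee_rot: [-3.137, -0.175, 0.0]
contact_force: [0.9, 0.9, 1.7]
width: 0.0153
grasp_force: 77.8
```

```bash
cat > avg.py <<'E'
from h import *
F=[]
for i in range(12):
    ctrl.capture('side');s=ctrl.read_state();F.append(s['contact_force'])
F=np.array(F);print('z',s['tcp_pos'],'F',F.mean(0).round(2),'sd',F.std(0).round(2),len(np.unique(F[:,2])),s['time'])
E
python3 avg.py
```

```text
z [0.44757544 0.01425301 0.22029514] F [0.71 0.76 2.03] sd [0.37 0.44 0.68] 12 12.9833
```

Request:
send_rows --rows '[{"dx":0,"dy":0,"dz":-2,"rx":0,"ry":0,"rz":0,"grip":1},{"dx":0,"dy":0,"dz":-4,"rx":0,"ry":0,"rz":0,"grip":1},{"dx":0,"dy":0,"dz":-5,"rx":0,"ry":0,"rz":0,"grip":1},{"dx":0,"dy":0,"dz":-5,"rx":0,"ry":0,"rz":0,"grip":1},{"dx":0,"dy":0,"dz":-5,"rx":0,"ry":0,"rz":0,"grip":1},{"dx":0,"dy":0,"dz":-5,"rx":0,"ry":0,"rz":0,"grip":1},{"dx":0,"dy":0,"dz":-3,"rx":0,"ry":0,"rz":0,"grip":1},{"dx":0,"dy":0,"dz":-1,"rx":0,"ry":0,"rz":0,"grip":1}]'

```text
time: 13.65
tcp_pos: [0.4476, 0.0142, 0.2509]
ee_rot: [3.137, 0.175, 0.0]
contact_force: [-1.2, 0.7, 0.3]
width: 0.0148
grasp_force: 77.8
```

Request:
send_rows --rows '[{"dx":0,"dy":0,"dz":0,"rx":0,"ry":0,"rz":0,"grip":1},{"dx":0,"dy":0,"dz":0,"rx":0,"ry":0,"rz":0,"grip":1},{"dx":0,"dy":0,"dz":0,"rx":0,"ry":0,"rz":0,"grip":1},{"dx":0,"dy":0,"dz":0,"rx":0,"ry":0,"rz":0,"grip":1}]'

```text
time: 13.98
tcp_pos: [0.4475, 0.0142, 0.2501]
ee_rot: [-3.137, -0.175, 0.001]
contact_force: [0.1, 0.7, 0.5]
width: 0.0145
grasp_force: 77.8
```

```bash
sed -i 's/range(12)/range(25)/' avg.py; python3 avg.py
```

```text
z [0.44755823 0.0142469  0.25027033] F [-0.3   0.44  0.57] sd [0.56 0.43 0.4 ] 25 15.2333
```

Request:
send_rows --rows '[{"dx":0,"dy":0,"dz":-2,"rx":0,"ry":0,"rz":0,"grip":1},{"dx":0,"dy":0,"dz":-3,"rx":0,"ry":0,"rz":0,"grip":1},{"dx":0,"dy":0,"dz":-4,"rx":0,"ry":0,"rz":0,"grip":1},{"dx":0,"dy":0,"dz":-3,"rx":0,"ry":0,"rz":0,"grip":1},{"dx":0,"dy":0,"dz":-1,"rx":0,"ry":0,"rz":0,"grip":1},{"dx":0,"dy":0,"dz":0,"rx":0,"ry":0,"rz":0,"grip":1},{"dx":0,"dy":0,"dz":0,"rx":0,"ry":0,"rz":0,"grip":1},{"dx":0,"dy":0,"dz":0,"rx":0,"ry":0,"rz":0,"grip":1}]'

```text
time: 15.9
tcp_pos: [0.4476, 0.0143, 0.2632]
ee_rot: [-3.137, -0.175, 0.0]
contact_force: [-0.8, 0.8, 0.7]
width: 0.015
grasp_force: 77.9
```

```bash
sed -i 's/range(25)/range(50)/' avg.py; python3 avg.py
```

```text
z [0.44756432 0.0142659  0.26328234] F [-1.26  0.6  -0.08] sd [0.49 0.49 0.42] 50 18.4
```

Balance reached: Fz is −0.08 ± 0.06 N. I'll lower the grip force first, then open gently.

Request:
send_rows --rows '[{"dx":0,"dy":0,"dz":0,"rx":0,"ry":0,"rz":0,"grip":1},{"dx":0,"dy":0,"dz":0,"rx":0,"ry":0,"rz":0,"grip":1},{"dx":0,"dy":0,"dz":0,"rx":0,"ry":0,"rz":0,"grip":1},{"dx":0,"dy":0,"dz":0,"rx":0,"ry":0,"rz":0,"grip":1}]' --force 20

```text
time: 18.73
tcp_pos: [0.4476, 0.0142, 0.2633]
ee_rot: [-3.137, -0.175, 0.0]
contact_force: [-1.5, 0.9, 0.0]
width: 0.0149
grasp_force: 77.9
```

Request:
send_rows --rows '[{"dx":0,"dy":0,"dz":0,"rx":0,"ry":0,"rz":0,"grip":0.8},{"dx":0,"dy":0,"dz":0,"rx":0,"ry":0,"rz":0,"grip":0.78},{"dx":0,"dy":0,"dz":0,"rx":0,"ry":0,"rz":0,"grip":0.76},{"dx":0,"dy":0,"dz":0,"rx":0,"ry":0,"rz":0,"grip":0.74},{"dx":0,"dy":0,"dz":0,"rx":0,"ry":0,"rz":0,"grip":0.7},{"dx":0,"dy":0,"dz":0,"rx":0,"ry":0,"rz":0,"grip":0.6},{"dx":0,"dy":0,"dz":0,"rx":0,"ry":0,"rz":0,"grip":0.4},{"dx":0,"dy":0,"dz":0,"rx":0,"ry":0,"rz":0,"grip":0.2}]'

```text
time: 19.4
tcp_pos: [0.4476, 0.0142, 0.2633]
ee_rot: [-3.137, -0.175, 0.0]
contact_force: [-0.2, 0.3, 0.1]
width: 0.0574
grasp_force: 0.0
```

Request:
send_rows --rows '[{"dx":0,"dy":0,"dz":0,"rx":0,"ry":0,"rz":0,"grip":0},{"dx":0,"dy":0,"dz":0,"rx":0,"ry":0,"rz":0,"grip":0},{"dx":0,"dy":0,"dz":0,"rx":0,"ry":0,"rz":0,"grip":0},{"dx":0,"dy":0,"dz":0,"rx":0,"ry":0,"rz":0,"grip":0}]'

```text
time: 19.73
tcp_pos: [0.4476, 0.0142, 0.2633]
ee_rot: [-3.137, -0.175, 0.0]
contact_force: [-0.1, 0.2, 0.5]
width: 0.0854
grasp_force: 0.0
```

```bash
cat > m.py <<'E'
from h import *
todo([.461,-.084,.42])
im,d=cap('side');p=pts('side',d)
hsv=cv2.cvtColor(im,cv2.COLOR_BGR2HSV)
red=((hsv[...,0]<6)|(hsv[...,0]>174))&(hsv[...,1]>150)&(hsv[...,2]>60)
k,l,s,c=cv2.connectedComponentsWithStats(red.astype(np.uint8))
for i in range(1,k):
  if s[i,4]>4: print(s[i],c[i].round(2),np.round(np.percentile(p[l==i],[5,50,95],axis=0),3).tolist())
cv2.imwrite('pics/last.png',cv2.resize(im[90:290,190:400],None,fx=2.8,fy=2.8))
E
python3 m.py
```

```text
t 19.7333 tcp [0.4476 0.0142 0.2633] x [ 0.994  0.111 -0.   ] z [-0.  0. -1.] F [-0.11  0.16  0.49] w 0.08543711649351483 tool mm [   2.4   99.1 -156.7] j [ 0.48  0.09 -0.61  1.98  0.06  1.09 -1.61]
[310 184   5   6  21] [311.81 186.43] [[0.579, 0.017, 0.304], [0.584, 0.021, 0.312], [0.591, 0.026, 0.32]]
```

Request:
send_rows --rows '[{"dx":0,"dy":0,"dz":-5,"rx":0,"ry":0,"rz":0,"grip":0},{"dx":0,"dy":0,"dz":-15,"rx":0,"ry":0,"rz":0,"grip":0},{"dx":0,"dy":0,"dz":-20,"rx":0,"ry":0,"rz":0,"grip":0},{"dx":0,"dy":0,"dz":-20,"rx":0,"ry":0,"rz":0,"grip":0},{"dx":0,"dy":0,"dz":-20,"rx":0,"ry":0,"rz":0,"grip":0},{"dx":0,"dy":0,"dz":-10,"rx":0,"ry":0,"rz":0,"grip":0},{"dx":-15,"dy":0,"dz":0,"rx":0,"ry":0,"rz":0,"grip":0},{"dx":-20,"dy":0,"dz":0,"rx":0,"ry":0,"rz":0,"grip":0}]'

```text
time: 20.45
tcp_pos: [0.4131, 0.0105, 0.3534]
ee_rot: [-3.136, -0.176, -0.001]
contact_force: [0.7, 0.8, 0.3]
width: 0.0851
grasp_force: 0.0
```

Request:
send_rows --rows '[{"dx":-15,"dy":0,"dz":0,"rx":0,"ry":0,"rz":0,"grip":0},{"dx":0,"dy":0,"dz":0,"rx":0,"ry":0,"rz":0,"grip":0},{"dx":0,"dy":0,"dz":0,"rx":0,"ry":0,"rz":0,"grip":0},{"dx":0,"dy":0,"dz":0,"rx":0,"ry":0,"rz":0,"grip":0},{"dx":0,"dy":0,"dz":0,"rx":0,"ry":0,"rz":0,"grip":0},{"dx":0,"dy":0,"dz":0,"rx":0,"ry":0,"rz":0,"grip":0},{"dx":0,"dy":0,"dz":0,"rx":0,"ry":0,"rz":0,"grip":0},{"dx":0,"dy":0,"dz":0,"rx":0,"ry":0,"rz":0,"grip":0}]'

```text
time: 21.12
tcp_pos: [0.3981, 0.0088, 0.3532]
ee_rot: [-3.136, -0.175, 0.001]
contact_force: [0.8, 0.1, 0.1]
width: 0.0856
grasp_force: 0.0
```

```bash
python3 m.py
```

```text
t 21.1167 tcp [0.3981 0.0088 0.3532] x [ 0.994  0.111 -0.   ] z [-0.  0. -1.] F [0.8  0.08 0.14] w 0.08564062276311278 tool mm [ 52.2  99.2 -66.9] j [ 0.52 -0.11 -0.57  1.94 -0.06  1.3  -1.48]
[310 184   5   6  21] [311.81 186.43] [[0.579, 0.017, 0.303], [0.584, 0.02, 0.312], [0.591, 0.025, 0.317]]
[265 190   9  14  98] [269.2  196.96] [[0.441, 0.002, 0.263], [0.451, 0.007, 0.287], [0.463, 0.012, 0.306]]
```

View pics/last.png

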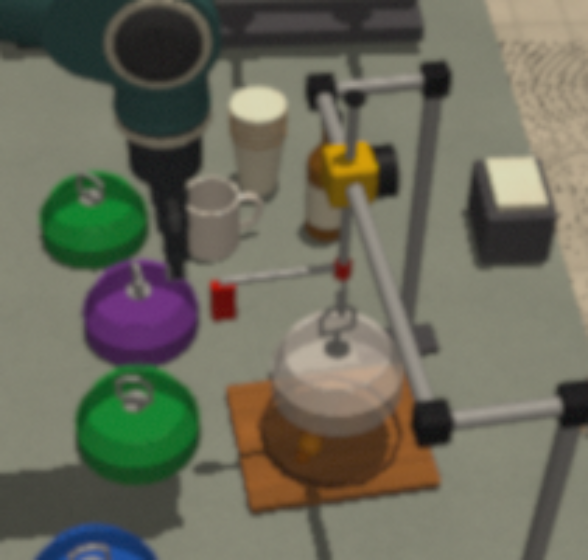

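The cover hangs level from the hook (crop 338,370), clear of the board, and the hook collar stayed at the same pixel (311.8,186.4) after release. I'll let it settle and check that it is still.

Request:
send_rows --rows '[{"dx":0,"dy":0,"dz":0,"rx":0,"ry":0,"rz":0,"grip":0},{"dx":0,"dy":0,"dz":0,"rx":0,"ry":0,"rz":0,"grip":0},{"dx":0,"dy":0,"dz":0,"rx":0,"ry":0,"rz":0,"grip":0},{"dx":0,"dy":0,"dz":0,"rx":0,"ry":0,"rz":0,"grip":0},{"dx":0,"dy":0,"dz":0,"rx":0,"ry":0,"rz":0,"grip":0},{"dx":0,"dy":0,"dz":0,"rx":0,"ry":0,"rz":0,"grip":0},{"dx":0,"dy":0,"dz":0,"rx":0,"ry":0,"rz":0,"grip":0},{"dx":0,"dy":0,"dz":0,"rx":0,"ry":0,"rz":0,"grip":0}]'

```text
time: 21.83
tcp_pos: [0.3979, 0.0087, 0.3533]
ee_rot: [-3.137, -0.175, 0.0]
contact_force: [-0.8, 0.0, 0.6]
width: 0.0855
grasp_force: 0.0
```

Run:
```python
from h import *
ims=[cap('side')[0][195:265,280:340].astype(int) for _ in range(14)]
print([round(float(abs(a-ims[0]).mean()),2) for a in ims[1:]])
im,d=cap('top');p=pts('top',d);q=p[150:220,250:325].reshape(-1,3);q=q[(q[:,2]>.16)&(q[:,2]<.21)]
A=np.c_[q[:,:2],np.ones(len(q))];m=np.median(q[:,2]);k=abs(q[:,2]-m)<.008
print('plane',np.linalg.lstsq(A[k],q[k,2],rcond=None)[0],m,k.sum())
```

```text
[1.03, 1.03, 1.01, 1.03, 1.01, 1.02, 1.02, 1.02, 1.02, 1.01, 1.03, 1.02, 1.01]
plane [0.02147606 0.00226444 0.15982411] 0.1719173048018292 729
```

The cover is still (only constant image noise), level to about 0.02 rad, and its top is at 0.172 m. That puts it about 87 mm above where it stood. I'll hand in.

```bash
python3 -c "
from station import ctrl
print(ctrl.hand_in())"
```

```text
the job is handed in; nothing more can be done
None
```

The job is handed in: the cover hangs still and level (within about 0.02 rad) from the hook, about 87 mm above its resting place, and the hook neither jumped nor dropped on release.

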